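# Wedge the rocking lamp base and light it

## Task

The cream lamp base has lost its front feet and rocks forward when its button is pressed. Using only the fingertips, push the orange wedge along the mat, thin end first, under the front edge of the base until the base no longer rocks, feeling for it by touch; do not pick up or lift the wedge, and leave the other things on the mat where they are. Then press the button fully down and finish while still holding it down, with the base standing level and firm on the wedge.

Things in the scene. Friction and masses are not known exactly. Their poses are not given: they have to be found in the camera images.
- mat: Thin cork mat, 380 x 420 mm and 3 mm thick, fixed flat on the grey cart top; all the work happens on it. Origin: centre of its underside (at cart top height). Its upper side is 3 mm above that.
- lamp: Fixed dark steel keel across the middle under the cream lamp base, 12 mm thick. Its x axis points level from the lamp's front (button) to its back (red dome), y left, z up. Origin: under the middle of the base, 12.5 mm below the base's underside, and up to 2 mm above or below the mat's upper side: this unknown decides how far the wedge must go in.
- rocker (a joint): Rocking angle of the cream lamp base (slab 130 mm deep along x, 120 wide, 24 thick; red dome at the back, 59 mm above the underside). 0.9 kg, it turns about the middle line of its underside. 0: level on its back feet, where its weight keeps it; grows as the front goes down, to 0.10 rad (front edge 6.5 mm lower). About 1 N down on the button tips it; let go, it falls back.
- front_edge (a point): Middle of the lower front edge of the lamp base (65 mm in front of the keel), 10.5 to 14.5 mm above the mat while the base is level. The wedge goes under here, pushed along the lamp's +x.
- button (a joint): Travel of the round black push button (30 mm across, in a grey housing) on top of the lamp base near its front: 0 up, 0.006 m fully down. It springs back; fully down takes 5 N. (The glow of the bulb is not simulated.)
- button_top (a point): Centre of the button's top face, 37 mm in front of the keel (moves with the button and the base). Press it straight down.
- wedge: Loose orange rubber wedge, about 90 g, flat on the mat in front of the lamp: 90 mm long (x), 60 wide (y). Thin end at +x, 4 mm thick; thick end at -x, 22 mm high, a flat upright face; even slope between. Origin: centre of its underside. Thin end starts 10 to 40 mm short of the base's front edge, pointing at it within 0.27 rad. Once jammed it holds by friction.
- wedge_nose (a point): Middle of the lower edge of the wedge's thin end.
- wedge_back (a point): Middle of the wedge's thick end face, 11 mm above the mat: the place to push.
- diagonal: White star diagonal, a 42 x 40 x 40 mm block with a silver stub 24 mm long to -x and a white one 20 mm long to +y, standing on the mat. Leave alone. Origin: under the block's centre.
- cap_a: Red anodised eyepiece cap, 38 mm across, 16 mm high. Leave alone. Origin: centre of underside.
- cap_b: Second red eyepiece cap, same as the first. Leave alone.
- tube: Silver extension tube, upright, 42 mm across, 36 mm high. Leave alone. Origin: centre of underside.
- eyecup: Green rubber eyecup, 50 mm across at its flared top, 26 mm high. Leave alone. Origin: centre of underside.
- adapter: Flat brass adapter ring, 48 mm across, 12 mm high. Leave alone. Origin: centre of underside.

How it is judged:
By the outcome, as a careful person would: the job done as asked, in the order asked, and still so for the second after the job is handed in, while the arm keeps its last pose, push and grip.
It also fails if it takes over 45 s, if anything falls off the work surface, if the arm or the gripper's body presses on something with over 40 N, if the wrist force passes 120 N, or if a joint passes its speed limit or range.

## Robot

A 6-joint arm with a two-finger parallel gripper is mounted at the origin on the work surface. World frame = base frame: x ahead of the robot, y to its left, z up, the work surface at z = 0. Lengths are in m, angles in rad, forces in N, time in s.
With the tool pointing down it reaches from about 0.375 to 0.9 m from the base axis. Payload 3.1 kg.
Tool frame: the origin (TCP) lies midway between the tips of the shut fingers; the grasp point (between the pads) lies 19 mm behind it (bot.hold_point_z is the distance from the TCP to the grasp point, in m); x points along the fingers, z is the direction in which the jaws open and shut, and the axes are right-handed (so a half turn about x gives the same grasp; the last joint's range is limited). The gripper opens to 85 mm and grips with 20 to 120 N. Pads are 22 mm wide; open, the fingers measure 114 mm over their backs; the gripper's body (76 mm by 85 mm) begins 54 mm behind the grasp point. The pads swing forward as they close: fully open they stand 13 mm farther back than shut.
Start: joints at [-1.333, 0.527, 1.433, -0, 1.181, -0.178], TCP at [0.252, -0.572, 0.231] pointing down, gripper open.
Joint ranges: [-3.08, 3.08], [-0.75, 2.2], [0.22, 2.44], [-1.43, 4.57], [0, 2.65], [-2.85, 2.85]. Speed limits (rad/s): [2.79, 2.79, 3.14, 3.14, 3.14, 3.14].

## Interface

Orientations are given as a unit quaternion [w, x, y, z].
In Python, from rig import observe, viewer, order, bot gives the robot as it stands.
- The arm moves only by the shell command python3 -m crank 'ROWS'. ROWS is JSON, one flat list of numbers, 5 for each row, row after row: the shift along the tool's x, y, z in units of 40 mm (1.0 is 40 mm), then the turn about the tool's x in units of 6 degrees (1.0 is 6 degrees), then the finger opening in mm, from 0 to 85.4. A call has exactly 5 rows; each row is the pose to reach, as a shift and turn from the pose commanded when the call began, along the tool's axes at that moment; what a row does not reach only later rows make up. A row lasts 1/12 s, in which the tool goes at most 41.7 mm and 7.16 degrees, less where a joint would pass 70% of its speed; a pose out of reach is approached as far as the arm can. A call with a gripper value outside its range is refused whole. The fingers move at their own pace and stop on an object; the grip force is fixed at half the most. Time passes only in rows, so rows that repeat a pose let the fingers close, or fill a call up. It gives the time, the measured TCP pose, the force and the opening at its end, in the units of the state.
- observe(): the state, without advancing time (a new reading comes with each control period).
- viewer.snapshot(name): name is "scene" or "top"; returns a dict with "frame" (480x640x3 uint8, red, green, blue), "z_map" (480x640 float32, m along the optical axis (not along the pixel's ray), 0 where there is no reading), "K" (3x3 intrinsics, pixels), "world_from_camera" (4x4, takes a point from camera to world coordinates). Camera axes: x right, y up, looking along -z (the intrinsics and any distortion apply to the point x, -y, -z); pixel columns grow to the right and rows downward; lengths in m; the calibration is good to about 2 mm. A picture is of the moment at which its call begins.
- order.job_done(): hands the job in, once; it reports no verdict.
The state is a dict: "clock": time; "joint_positions": joint angles; "joint_vel": joint speeds; "joint_torque": joint torques, N m; "eef_pos": TCP position; "eef_rot": TCP orientation; "ft_force": force on the tool from outside, world axes, zero at the start; "torque": the same for the moment, N m; "finger_gap": finger opening in m.
Only numpy, scipy, OpenCV 4.12 (cv2) and the standard library are available. Lean on these libraries where they do the work, as an engineer would, in place of code of your own. Each camera call takes 0.05 s, during which the arm holds its last target.

## Working session

There is one attempt and no reset: what is moved stays moved. The work goes in short steps, Python scripts to look and compute and a shell command to move; the robot and the scene stay as the last step left them, time stands still between calls to the robot, and variables do not carry over. Pictures are saved under pics/ and viewed, and the job is handed in when it is done.

```bash
ls; mkdir -p pics; python3 - <<'E'
from rig import observe, viewer, order, bot
import cv2,numpy as np
s=observe(); print({k:np.round(v,3) for k,v in s.items()})
for n in("top","scene"):
    d=viewer.snapshot(n); cv2.imwrite(f"pics/{n}0.png",d["frame"][:,:,::-1]); print(n,d["K"],d["world_from_camera"])
    np.savez(f"{n}0.npz",**d)
E
```

```text
pics
{'clock': np.float64(0.0), 'joint_positions': array([-1.333,  0.528,  1.434,  0.   ,  1.181, -0.179]), 'joint_vel': array([ 0.001, -0.   , -0.001, -0.001,  0.   , -0.   ]), 'joint_torque': array([ 0.0000e+00, -4.4234e+01, -1.7802e+01, -0.0000e+00,  9.0000e-03,
       -0.0000e+00]), 'eef_pos': array([ 0.252, -0.571,  0.23 ]), 'eef_rot': array([ 0.592,  0.387,  0.593, -0.385]), 'ft_force': array([-0.084,  0.331,  0.574]), 'torque': array([-0.053,  0.066, -0.009]), 'finger_gap': np.float64(0.086)}
top [[567.15556052   0.         324.69764856]
 [  0.         567.15556052 244.94641661]
 [  0.           0.           1.        ]] [[-0.02359698  0.99807536 -0.05734775  0.5430928 ]
 [-0.99968212 -0.02406666 -0.00751302  0.05843368]
 [-0.00887873  0.05715224  0.99832599  0.96454889]
 [ 0.          0.          0.          1.        ]]
scene [[535.27443815   0.         317.88305243]
 [  0.         535.27443815 241.15250406]
 [  0.           0.           1.        ]] [[-0.85736327 -0.396581    0.32810325  0.8330237 ]
 [ 0.51452543 -0.64319973  0.56706056  0.50152997]
 [-0.01384953  0.65499436  0.75550683  0.64181379]
 [ 0.          0.          0.          1.        ]]
```

View pics/top0.png

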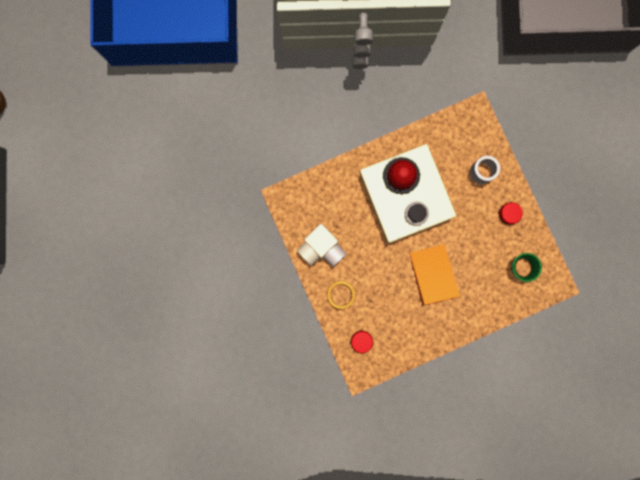

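View pics/scene0.png

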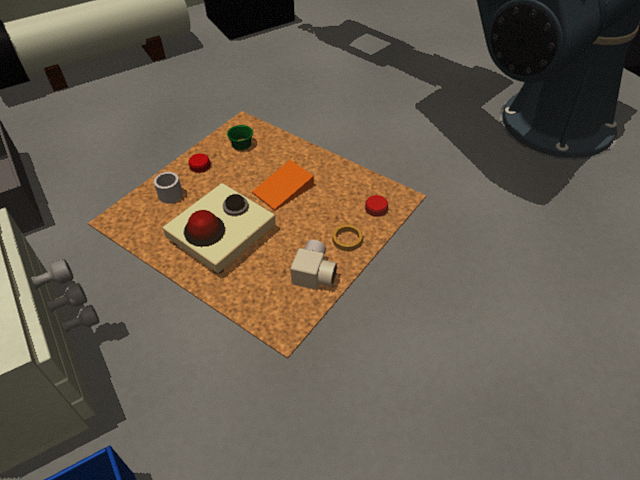

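The top view shows the lamp at about (408,193), with its button at (417,213). The wedge is at (436,275), with its thin end toward the lamp. Next I'll measure both.

```bash
cat > h.py <<'E'
import numpy as np,cv2
def cloud(d):
    z=d["z_map"];K=d["K"];T=d["world_from_camera"]
    v,u=np.mgrid[:480,:640]
    P=np.stack([(u-K[0,2])/K[0,0]*z,-(v-K[1,2])/K[1,1]*z,-z],-1)
    return P@T[:3,:3].T+T[:3,3]
def rect(P):
    (c,s,a)=cv2.minAreaRect((P[:,:2]*1000).astype(np.float32)); return np.round(c,1),np.round(s,1),round(a,2)
def measure(d):
    W=cloud(d);hsv=cv2.cvtColor(np.ascontiguousarray(d["frame"]),cv2.COLOR_RGB2HSV);H,S,V=[hsv[...,i].astype(int) for i in range(3)]
    ok=d["z_map"]>0
    box=(abs(W[...,0]-0.53)<.25)&(abs(W[...,1]+.1)<.3)&ok
    return W,H,S,V,box
E
python3 - <<'E'
from h import *
for n in("top","scene"):
    d=dict(np.load(n+"0.npz")); W,H,S,V,box=measure(d)
    mat=box&(H>5)&(H<25)&(S>80)&(abs(W[...,2]-.003)<.003); print(n,"mat z",np.median(W[mat][:,2]),rect(W[mat]))
    m=box&(H>8)&(H<18)&(S>215)&(V>180)
    m=cv2.morphologyEx(m.astype(np.uint8),cv2.MORPH_OPEN,np.ones((5,5)))
    k,l,st,ce=cv2.connectedComponentsWithStats(m); i=1+np.argmax(st[1:,4]); P=W[l==i]
    print("wedge",st[i],rect(P),np.percentile(P[:,2],[1,5,50,95,99]))
    A=np.c_[P[:,:2],np.ones(len(P))]; g=np.linalg.lstsq(A,P[:,2],rcond=None)[0]; print("slope",g,np.hypot(*g[:2]),np.arctan2(-g[1],-g[0]))
    m=box&(W[...,2]>.033)&(W[...,2]<.048)&(S<90)&(V>140)
    k,l,st,ce=cv2.connectedComponentsWithStats(m.astype(np.uint8)); i=1+np.argmax(st[1:,4]); P=W[l==i]
    print("lamp",st[i],rect(P),np.median(P[:,2]))
    A=np.c_[P[:,:2],np.ones(len(P))]; print(np.linalg.lstsq(A,P[:,2],rcond=None)[0])
    m=box&(W[...,2]>.055)&((H<8)|(H>172))&(S>150); print("dome",W[m].mean(0),W[m].max(0))
    m=box&(V<70)&(W[...,2]>.04)
    k,l,st,ce=cv2.connectedComponentsWithStats(m.astype(np.uint8))
    for i in range(1,k):
        if st[i,4]>40: P=W[l==i]; print("dark",st[i],P.mean(0),rect(P),np.percentile(P[:,2],[5,50,95]))
E
```

```text
top mat z 0.0033703328931274368 (array([601.6, -93.9]), array([383.2, 423.5]), 22.7)Traceback (most recent call last):
  File "<stdin>", line 7, in <module>
    return _wrapfunc(a, 'argmax', axis=axis, out=out, **kwds)
    return bound(*args, **kwds)
ValueError: attempt to get argmax of an empty sequence
```

```bash
cat > m.py <<'E'
from h import *
import sys
def run(d,n):
    W,H,S,V,box=measure(d)
    box=(abs(W[...,0]-0.6)<.25)&(abs(W[...,1]+.09)<.3)&(d["z_map"]>0)
    m=box&(H>8)&(H<20)&(S>200)&(V>140)&(W[...,2]<.03)
    m=cv2.morphologyEx(m.astype(np.uint8),cv2.MORPH_OPEN,np.ones((5,5)))
    k,l,st,ce=cv2.connectedComponentsWithStats(m); i=1+np.argmax(st[1:,4]); P=W[l==i]
    print(n,"wedge",st[i],rect(P),np.percentile(P[:,2],[1,5,50,95,99]))
    A=np.c_[P[:,:2],np.ones(len(P))]; g=np.linalg.lstsq(A,P[:,2],rcond=None)[0]; print("slope",np.hypot(*g[:2]),np.degrees(np.arctan2(-g[1],-g[0])))
    m=box&(W[...,2]>.033)&(W[...,2]<.048)&(S<90)&(V>140)
    k,l,st,ce=cv2.connectedComponentsWithStats(m.astype(np.uint8)); i=1+np.argmax(st[1:,4]); P=W[l==i]
    print("lamp",st[i],rect(P),np.median(P[:,2]))
    A=np.c_[P[:,:2],np.ones(len(P))]; print("lamp plane",np.linalg.lstsq(A,P[:,2],rcond=None)[0])
    m=box&(W[...,2]>.055)&((H<8)|(H>172))&(S>150); print("dome",W[m].mean(0),W[m].max(0))
    m=box&(V<70)&(W[...,2]>.04)&(S<120)
    k,l,st,ce=cv2.connectedComponentsWithStats(m.astype(np.uint8))
    for i in range(1,k):
        if 40<st[i,4]<1500: P=W[l==i]; print("dark",st[i],P.mean(0),rect(P),np.percentile(P[:,2],[5,50,95]))
if __name__=="__main__":
  for n in("top","scene"):
    d=dict(np.load(n+"0.npz"))
    hs=cv2.cvtColor(np.ascontiguousarray(d["frame"]),cv2.COLOR_RGB2HSV)
    if n=="top": print(hs[275,436],hs[340,440],hs[213,417],hs[180,440])
    run(d,n)
E
python3 m.py
```

```text
[ 16 199 237] [ 14 154 199] [10 33 69] [ 29  32 237]
top wedge [433 247  12   8  87] (array([ 584. , -125.8]), array([19.2, 12.2]), 87.94) [0.00445869 0.00610779 0.00970028 0.01329945 0.0139754 ]
slope 0.3034563754858849 15.457323457941195
lamp [ 361  144   95   98 4282] (array([679.6, -72.8]), array([128.9, 120.6]), 20.04) 0.03854330343354678
lamp plane [-0.00074301 -0.00114379  0.03911904]
dome [ 0.70561863 -0.06080538  0.0678469 ] [ 0.72875651 -0.03915025  0.07750846]
dark [384 161  33  32 156] [ 0.69476562 -0.05326113  0.04480162] (array([699.7, -54.9]), array([54.6, 36.1]), 44.83) [0.04202895 0.04481436 0.04737809]
dark [409 205  17  17 190] [ 0.64298144 -0.08469632  0.05324464] (array([643.7, -84.2]), array([23.9, 25.7]), 43.51) [0.05037613 0.05334767 0.05622258]
scene wedge [ 255  161   56   47 1373] (array([ 538. , -119.5]), array([109.5,  71.6]), 16.52) [0.00416572 0.005775   0.01377687 0.02199914 0.02334925]
slope 0.184754921339102 9.470658083577407
lamp [ 163  184  110   79 2732] (array([679.4, -71.8]), array([127.8, 118.5]), 20.48) 0.03599073780584916
lamp plane [0.00134468 0.00039088 0.03514868]
dome [ 0.7098823  -0.0530634   0.06499216] [ 0.73106453 -0.03686019  0.0726995 ]
dark [226 195  18  16 141] [ 0.64557933 -0.08220823  0.05069626] (array([644.3, -83.3]), array([29.4, 27. ]), 62.48) [0.04865411 0.05079148 0.052859  ]
dark [184 219  40  26 216] [ 0.71251413 -0.04661295  0.04209191] (array([709.3, -52.5]), array([45.2, 59.6]), 77.32) [0.04042779 0.04206142 0.04376694]
```

```bash
sed -i 's/(S>200)&(V>140)&(W\[...,2\]<.03)/(S>(185 if n=="top" else 215))\&(V>120)\&(W[...,2]<.03)/' m.py; cat >> h.py <<'E'
def wedge(d,ths):
    W=cloud(d);hsv=cv2.cvtColor(np.ascontiguousarray(d["frame"]),cv2.COLOR_RGB2HSV);H,S,V=[hsv[...,i].astype(int) for i in range(3)]
    box=(abs(W[...,0]-0.6)<.25)&(abs(W[...,1]+.09)<.3)&(d["z_map"]>0)
    for th in ths:
        m=(box&(H>8)&(H<20)&(S>th)&(V>120)&(W[...,2]<.03)).astype(np.uint8)
        m=cv2.morphologyEx(m,cv2.MORPH_OPEN,np.ones((5,5)))
        k,l,st,ce=cv2.connectedComponentsWithStats(m)
        if k<2: continue
        i=1+np.argmax(st[1:,4]);P=W[l==i]; print(th,st[i],rect(P),cv2.boxPoints(cv2.minAreaRect((P[:,:2]*1000).astype(np.float32))).round(0).tolist())
E
python3 - <<'E'
from h import *
wedge(dict(np.load("top0.npz")),[165,175,180,185,190])
wedge(dict(np.load("scene0.npz")),[200,215,225,235])
E
```

```text
165 [ 410  245   50   61 2101] (array([ 544.6, -118.1]), array([94.6, 66.6]), 12.77) [[491.0, -96.0], [506.0, -161.0], [598.0, -140.0], [583.0, -75.0]]
175 [ 410  245   49   60 2023] (array([ 544.2, -117.9]), array([92.6, 65.3]), 12.6) [[492.0, -96.0], [506.0, -160.0], [597.0, -140.0], [582.0, -76.0]]
180 [ 411  245   48   60 1984] (array([ 543.8, -117. ]), array([92.2, 63.1]), 12.55) [[492.0, -96.0], [506.0, -158.0], [596.0, -138.0], [582.0, -76.0]]
185 [ 411  246   48   58 1945] (array([ 544.1, -116.2]), array([91.6, 62.2]), 12.97) [[492.0, -96.0], [506.0, -157.0], [596.0, -136.0], [582.0, -76.0]]
190 [ 411  246   47   58 1894] (array([ 543.8, -115.6]), array([89.9, 60.4]), 12.38) [[493.0, -96.0], [506.0, -155.0], [594.0, -135.0], [581.0, -76.0]]
200 [ 255  161   56   47 1387] (array([ 536.5, -117. ]), array([113.6,  69.1]), 20.78) [[471.0, -105.0], [496.0, -169.0], [602.0, -129.0], [577.0, -65.0]]
215 [ 255  163   56   45 1358] (array([ 537.3, -115.9]), array([107.2,  62.1]), 13.85) [[478.0, -99.0], [493.0, -159.0], [597.0, -133.0], [582.0, -73.0]]
```

Both cameras agree on the lamp centre, about (679.5,-72.5) mm with yaw 20.2°. The wedge centre is about (544,-116.5) at yaw 12.7°, with its nose about 32 mm short of the front edge and on its midline. I'll push with two spread fingertips, aligned to the lamp, so the wedge squares itself up.

```bash
cat > g.py <<'E'
import numpy as np
from rig import observe
from scipy.spatial.transform import Rotation as R
C=np.array([.6795,-.0725]);Y=np.radians(20.2);U=np.array([np.cos(Y),np.sin(Y)]);V=np.array([-U[1],U[0]])
def st():
    s=observe();q=s["eef_rot"];Rm=R.from_quat([q[1],q[2],q[3],q[0]]).as_matrix();return s,Rm
def lamp2w(a,b): return C+a*U+b*V
def rel(p):
    r=np.asarray(p)[:2]-C; return np.r_[r@U,r@V]
def show():
    s,Rm=st();p=s["eef_pos"];f=s["ft_force"]
    print("t",round(float(s["clock"]),2),"lamp-xy mm",np.round(rel(p)*1000,1),"z",round(p[2]*1000,1),"F lamp",np.round([f[:2]@U,f[:2]@V,f[2]],1),"gap",round(float(s["finger_gap"])*1000,1),"toolz yaw rel lamp y",round(np.degrees(np.arctan2(Rm[1,2],Rm[0,2]))-110.2,2))
def to(a,b,z):
    s,Rm=st();d=np.r_[lamp2w(a,b),z]-s["eef_pos"];print("tool units",np.round(Rm.T@d/.04,2))
E
python3 - <<'E'
from g import *
show();s,Rm=st();print(Rm.round(3));to(-.235,.0,.231);print(rel([.5,-.126]))
E
```

```text
t 0.1 lamp-xy mm [-573.1 -320.4] z 230.4 F lamp [-0.1 -0.3  0. ] gap 85.3 toolz yaw rel lamp y -176.38
[[-0.     0.915  0.404]
 [ 0.002  0.404 -0.915]
 [-1.     0.    -0.002]]
tool units [ 0.    8.94 -7.46]
[-0.18693295  0.01177165]
```

```bash
python3 -m crank '[0,0.76,-0.64,0.1,60, 0,1.52,-1.28,0.2,30, 0,2.28,-1.92,0.4,30, 0,3.04,-2.56,0.6,30, 0,3.8,-3.2,0.6,30]'; python3 -c "
from g import *
show();to(-.225,.008,.1)"
```

```text
clock: 0.52
eef_pos: [0.34, -0.3913, 0.2309]
eef_rot: [0.579, 0.405, 0.58, -0.405]
ft_force: [-0.0, 0.4, 0.3]
finger_gap: 0.0304
t 0.52 lamp-xy mm [-428.7 -182. ] z 230.9 F lamp [0.1 0.4 0.3] gap 30.4 toolz yaw rel lamp y -180.07
tool units [ 3.28  5.09 -4.75]
```

```bash
python3 -m crank '[0,0.7,-0.6,0,30, 0,1.4,-1.3,0,30, 0.2,2.1,-2,0,30, 0.4,2.9,-2.7,0,30, 0.6,3.6,-3.4,0,30]'; python3 -c "
from g import *
show();to(-.225,.008,.1)"
```

```text
clock: 0.93
eef_pos: [0.4286, -0.2146, 0.2073]
eef_rot: [0.58, 0.405, 0.58, -0.405]
ft_force: [0.7, 0.1, -0.4]
finger_gap: 0.0299
t 0.93 lamp-xy mm [-284.6  -46.7] z 207.3 F lamp [ 0.7 -0.2 -0.4] gap 29.9 toolz yaw rel lamp y -180.02
tool units [ 2.68  1.49 -1.37]
```

```bash
python3 -c "
from g import *
from rig import bot
print([a for a in dir(bot) if a[0]!='_'])"
```

```text
['IKError', 'hold_point_z']
```

```bash
python3 -m crank '[0.5,0.5,-0.5,0,30, 1.2,1.1,-1,0,30, 2,1.5,-1.37,0,30, 2.8,1.5,-1.37,0,30, 3.6,1.5,-1.37,0,30]'; python3 - <<'E'
from g import *
from rig import viewer
import cv2
show();to(-.225,.008,.012)
d=viewer.snapshot("scene");cv2.imwrite("pics/s1.png",cv2.resize(d["frame"][80:320,100:420,::-1],None,fx=2.4,fy=2.4))
E
```

```text
clock: 1.35
eef_pos: [0.4657, -0.1423, 0.0622]
eef_rot: [0.581, 0.403, 0.58, -0.403]
ft_force: [0.7, -0.6, -0.5]
finger_gap: 0.0299
t 1.35 lamp-xy mm [-224.7    8.3] z 62.2 F lamp [ 0.5 -0.8 -0.5] gap 29.9 toolz yaw rel lamp y -179.78
tool units [ 1.25 -0.01  0.01]
```

View pics/s1.png

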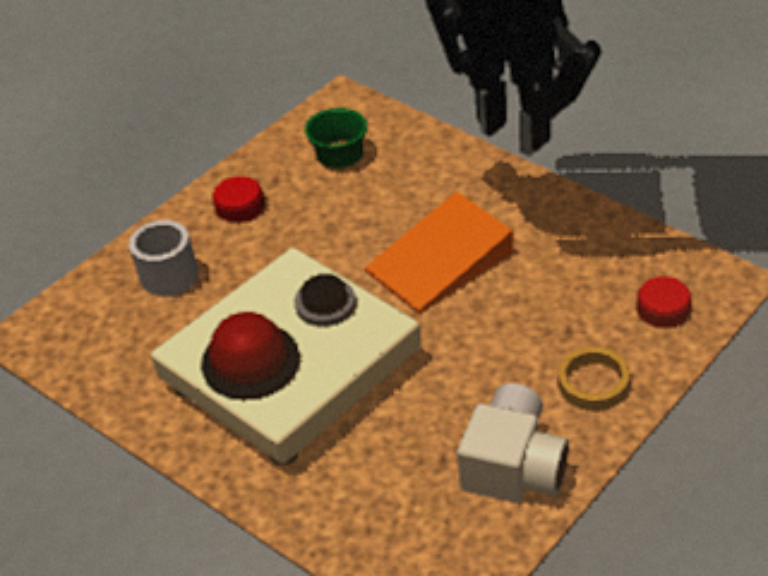

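The fingers, at about (510,125), are behind the wedge with its back face clear. Next I'll descend and approach.

```bash
python3 -m crank '[0.6,0,0,0,30, 1.1,0,0,0,30, 1.3,0,0,0,30, 1.3,0.1,0,0,30, 1.3,0.2,0,0,30]'; python3 -c "
from g import *
show()"; python3 -m crank '[0,0.1,0,0,30, 0,0.2,0,0,30, 0,0.3,0,0,30, 0,0.4,0,0,30, 0,0.5,0,0,30]'; python3 -c "
from g import *
show()"
```

```text
clock: 1.82
eef_pos: [0.4729, -0.1414, 0.0119]
eef_rot: [0.58, 0.405, 0.58, -0.405]
ft_force: [-0.3, -0.3, -0.1]
finger_gap: 0.0298
t 1.82 lamp-xy mm [-217.6    6.6] z 11.9 F lamp [-0.4 -0.1 -0.1] gap 29.8 toolz yaw rel lamp y -180.02
clock: 2.23
eef_pos: [0.4921, -0.1342, 0.012]
eef_rot: [0.58, 0.404, 0.58, -0.404]
ft_force: [-0.1, -0.0, 0.5]
finger_gap: 0.0301
t 2.23 lamp-xy mm [-197.2    6.8] z 12.0 F lamp [-0.1  0.   0.5] gap 30.1 toolz yaw rel lamp y -179.96
```

```bash
python3 -m crank '[0,0.1,0,0,30, 0,0.2,0,0,30, 0,0.3,0,0,30, 0,0.4,0,0,30, 0,0.5,0,0,30]'; python3 -c "
from g import *
show()";  python3 - <<'E'
from g import *
from rig import viewer
import cv2
from h import *
d=viewer.snapshot("scene");cv2.imwrite("pics/s2.png",cv2.resize(d["frame"][80:320,100:420,::-1],None,fx=2.4,fy=2.4))
d=viewer.snapshot("top");cv2.imwrite("pics/t2.png",cv2.resize(d["frame"][120:340,320:560,::-1],None,fx=2.5,fy=2.5))
E
```

```text
clock: 2.65
eef_pos: [0.5104, -0.1272, 0.0113]
eef_rot: [0.58, 0.404, 0.58, -0.404]
ft_force: [-1.0, -0.5, 0.4]
finger_gap: 0.0297
t 2.65 lamp-xy mm [-177.6    7.1] z 11.3 F lamp [-1.1 -0.2  0.4] gap 29.7 toolz yaw rel lamp y -179.97
```

View pics/s2.png

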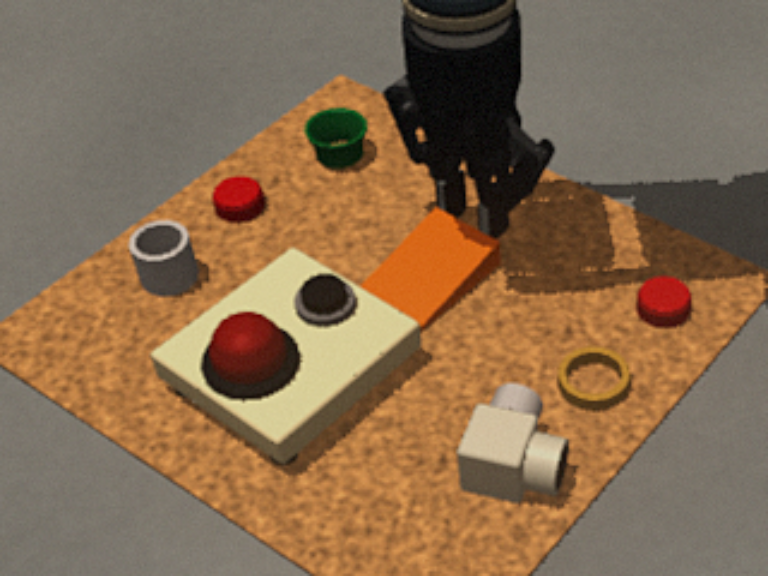

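View pics/t2.png

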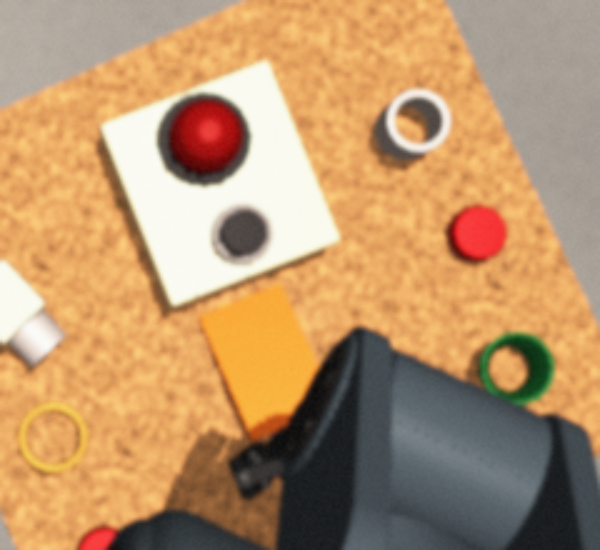

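```bash
cat >> h.py <<'E'
def wl(d,th):
    from g import rel
    W=cloud(d);hsv=cv2.cvtColor(np.ascontiguousarray(d["frame"]),cv2.COLOR_RGB2HSV);H,S,V=[hsv[...,i].astype(int) for i in range(3)]
    m=((abs(W[...,0]-0.58)<.12)&(abs(W[...,1]+.1)<.08)&(d["z_map"]>0)&(H>8)&(H<20)&(S>th)&(V>120)&(W[...,2]<.03)).astype(np.uint8)
    m=cv2.morphologyEx(m,cv2.MORPH_OPEN,np.ones((5,5)))
    k,l,st,ce=cv2.connectedComponentsWithStats(m);i=1+np.argmax(st[1:,4])
    P=np.array([rel(p) for p in W[l==i]])*1000
    print("n",len(P),"u",np.percentile(P[:,0],[.5,99.5]).round(1))
    for a in np.arange(-180,-60,15):
        q=P[(P[:,0]>=a)&(P[:,0]<a+15),1]
        if len(q)>20: print(a,q.min().round(1),q.max().round(1),((q.min()+q.max())/2).round(1))
E
python3 - <<'E'
from rig import viewer
from h import *
wl(viewer.snapshot("top"),185);wl(viewer.snapshot("scene"),215)
wl(dict(np.load("top0.npz")),185)
E
```

```text
n 1699 u [-165.1  -77.9]
-165 0.5 42.1 21.3
-150 -15.0 41.9 13.4
-135 -17.1 42.2 12.5
-120 -16.5 42.2 12.9
-105 -17.1 42.2 12.5
-90 -17.2 42.1 12.4
n 1278 u [-165.3  -84.6]
-165 -16.6 42.2 12.8
-150 -15.7 43.5 13.9
-135 -16.4 43.9 13.8
-120 -15.6 44.1 14.2
-105 -16.2 42.7 13.3
-90 -12.6 41.7 14.6
n 1945 u [-187.4  -96.3]
-180 -20.0 41.4 10.7
-165 -21.9 39.2 8.7
-150 -24.7 37.2 6.2
-135 -26.9 35.2 4.2
-120 -28.1 33.5 2.7
-105 -28.8 30.6 0.9
```

Both cameras show the wedge square to the lamp (lateral 12–14 mm over its whole length), nose about 13 mm short of the edge, and spanning the edge's middle. I'll keep pushing along +x and slow down before first touch.

```bash
python3 -m crank '[0,0.1,0,0,30, 0,0.2,0,0,30, 0,0.3,0,0,30, 0,0.4,0,0,30, 0,0.5,0,0,30]'; python3 -c "
from g import *
show()";  python3 -m crank '[0,0.1,0,0,30, 0,0.15,0,0,30, 0,0.2,0,0,30, 0,0.25,0,0,30, 0,0.3,0,0,30]'; python3 -c "
from g import *
show()"; python3 -m crank '[0,0.03,0,0,30, 0,0.06,0,0,30, 0,0.09,0,0,30, 0,0.12,0,0,30, 0,0.15,0,0,30]'; python3 -c "
from g import *
show()"
```

```text
clock: 3.27
eef_pos: [0.5295, -0.1203, 0.0114]
eef_rot: [0.58, 0.404, 0.58, -0.404]
ft_force: [-0.3, -0.8, 0.1]
finger_gap: 0.0295
t 3.27 lamp-xy mm [-157.3    6.9] z 11.4 F lamp [-0.5 -0.7  0.1] gap 29.5 toolz yaw rel lamp y -179.98
clock: 3.68
eef_pos: [0.5402, -0.1162, 0.0114]
eef_rot: [0.58, 0.404, 0.58, -0.404]
ft_force: [0.1, 0.2, 0.1]
finger_gap: 0.0301
t 3.68 lamp-xy mm [-145.8    7.1] z 11.4 F lamp [0.1 0.1 0.1] gap 30.1 toolz yaw rel lamp y -179.98
clock: 4.1
eef_pos: [0.5459, -0.1142, 0.0114]
eef_rot: [0.58, 0.404, 0.58, -0.404]
ft_force: [-0.6, -0.1, -0.4]
finger_gap: 0.0298
t 4.1 lamp-xy mm [-139.8    7. ] z 11.4 F lamp [-0.6  0.1 -0.4] gap 29.8 toolz yaw rel lamp y -179.98
```

```bash
python3 -m crank '[0,0.03,0,0,30, 0,0.06,0,0,30, 0,0.08,0,0,30, 0,0.1,0,0,30, 0,0.1,0,0,30]'; python3 -c "
from g import *
show()";  python3 -m crank '[0,0.02,0,0,30, 0,0.04,0,0,30, 0,0.06,0,0,30, 0,0.06,0,0,30, 0,0.06,0,0,30]'; python3 -c "
from g import *
show()"
```

```text
clock: 4.52
eef_pos: [0.5498, -0.1128, 0.0114]
eef_rot: [0.58, 0.404, 0.58, -0.404]
ft_force: [0.4, -0.1, 0.4]
finger_gap: 0.0298
t 4.52 lamp-xy mm [-135.6    7. ] z 11.4 F lamp [ 0.3 -0.2  0.4] gap 29.8 toolz yaw rel lamp y -179.97
clock: 4.93
eef_pos: [0.5521, -0.112, 0.0114]
eef_rot: [0.58, 0.405, 0.58, -0.404]
ft_force: [-0.3, 0.1, 0.0]
finger_gap: 0.0301
t 4.93 lamp-xy mm [-133.3    6.9] z 11.4 F lamp [-0.2  0.2  0. ] gap 30.1 toolz yaw rel lamp y -179.98
```

```bash
python3 -m crank '[0,0.02,0,0,30, 0,0.04,0,0,30, 0,0.06,0,0,30, 0,0.06,0,0,30, 0,0.06,0,0,30]'; python3 -c "
from g import *
show()"
```

```text
clock: 5.35
eef_pos: [0.5543, -0.1112, 0.0114]
eef_rot: [0.58, 0.404, 0.58, -0.404]
ft_force: [0.1, 0.9, -0.5]
finger_gap: 0.03
t 5.35 lamp-xy mm [-130.9    7. ] z 11.4 F lamp [ 0.4  0.8 -0.5] gap 30.0 toolz yaw rel lamp y -179.98
```

```bash
python3 -m crank '[0,0.02,0,0,30, 0,0.04,0,0,30, 0,0.06,0,0,30, 0,0.08,0,0,30, 0,0.08,0,0,30]'; python3 -c "
from g import *
show()"
```

```text
clock: 5.77
eef_pos: [0.555, -0.1105, 0.0114]
eef_rot: [0.579, 0.403, 0.581, -0.405]
ft_force: [-5.9, -4.4, 3.6]
finger_gap: 0.0299
t 5.77 lamp-xy mm [-129.9    7.4] z 11.4 F lamp [-7.  -2.1  3.6] gap 29.9 toolz yaw rel lamp y -179.94
```

```bash
python3 -m crank '[0,0.02,0,0,30, 0,0.04,0,0,30, 0,0.06,0,0,30, 0,0.08,0,0,30, 0,0.08,0,0,30]'; python3 -c "
from g import *
show()"
```

```text
clock: 6.18
eef_pos: [0.5553, -0.1101, 0.0114]
eef_rot: [0.577, 0.402, 0.583, -0.406]
ft_force: [-11.0, -9.0, 5.9]
finger_gap: 0.0302
t 6.18 lamp-xy mm [-129.6    7.6] z 11.4 F lamp [-13.4  -4.7   5.9] gap 30.2 toolz yaw rel lamp y -179.89
```

```bash
python3 - <<'E'
from rig import viewer
from h import *
d=viewer.snapshot("scene");wl(d,215);cv2.imwrite("pics/s3.png",cv2.resize(d["frame"][80:320,100:420,::-1],None,fx=2.4,fy=2.4))
E
```

```text
n 575 u [-118.1  -78.8]
-120 -17.6 40.6 11.5
-105 -16.8 43.8 13.5
-90 -13.0 43.5 15.2
```

View pics/s3.png

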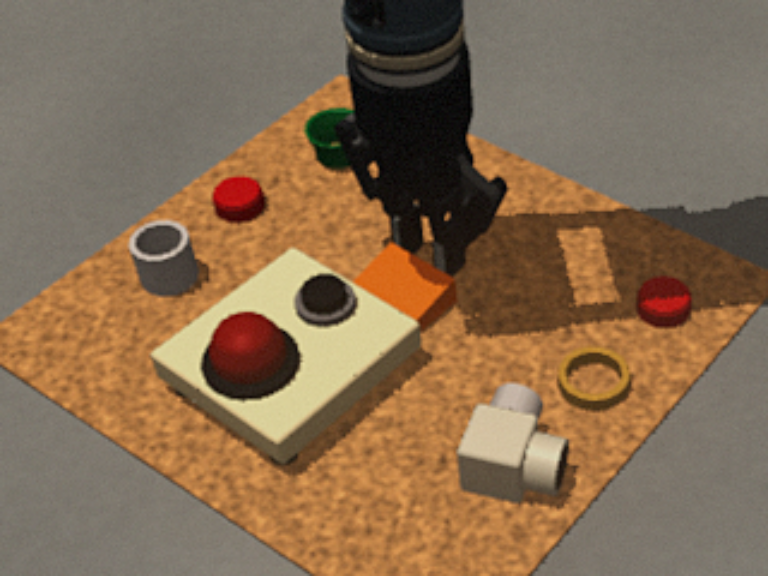

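Resistance rose from about 0 to 7 and then 13 N while the tip advanced under 0.3 mm, at an insertion of about 36 mm, so the wedge is jammed. The scene view shows it square under the front edge, near (400,285). Next I'll back off, rise, shut the fingers and go to the button.

```bash
python3 -m crank '[0,-0.2,0,0,30, 0,-0.5,0,0,30, 0,-1,0,0,30, -0.5,-1,0,0,30, -1.4,-1,0,0,20]';python3 -c "
from g import *
show();to(-.037,0,.09)"; python3 -m crank '[-0.6,0,0,0,0, -1,0,0,0,0, -1,0,0,0,0, -1,0,0,0,0, -1,0,0,0,0]';python3 -c "
from g import *
show();to(-.037,0,.09)
from rig import viewer
from h import *
d=viewer.snapshot('top');wl(d,185);cv2.imwrite('pics/t4.png',cv2.resize(d['frame'][120:340,320:560,::-1],None,fx=2.5,fy=2.5))
wl(viewer.snapshot('scene'),215)"
```

```text
clock: 6.65
eef_pos: [0.5194, -0.1219, 0.0648]
eef_rot: [0.577, 0.405, 0.583, -0.405]
ft_force: [1.3, -0.3, -0.4]
finger_gap: 0.0203
t 6.65 lamp-xy mm [-167.3    9. ] z 64.8 F lamp [ 1.1 -0.8 -0.4] gap 20.3 toolz yaw rel lamp y -180.08
tool units [-0.65  3.25  0.22]
clock: 7.07
eef_pos: [0.5223, -0.1225, 0.1068]
eef_rot: [0.58, 0.404, 0.58, -0.404]
ft_force: [-0.3, -0.2, 0.3]
finger_gap: -0.0001
t 7.07 lamp-xy mm [-164.8    7.4] z 106.8 F lamp [-0.3 -0.1  0.3] gap -0.1 toolz yaw rel lamp y -179.98
tool units [0.42 3.19 0.19]
n 1061 u [-119.3  -67.1]
-120 -16.7 42.0 12.7
-105 -17.0 41.8 12.4
-90 -17.3 42.0 12.3
-75 -17.9 40.1 11.1
n 636 u [-118.6  -78.6]
-120 -15.2 42.2 13.5
-105 -17.0 43.9 13.5
-90 -15.9 43.7 13.9
```

View pics/t4.png

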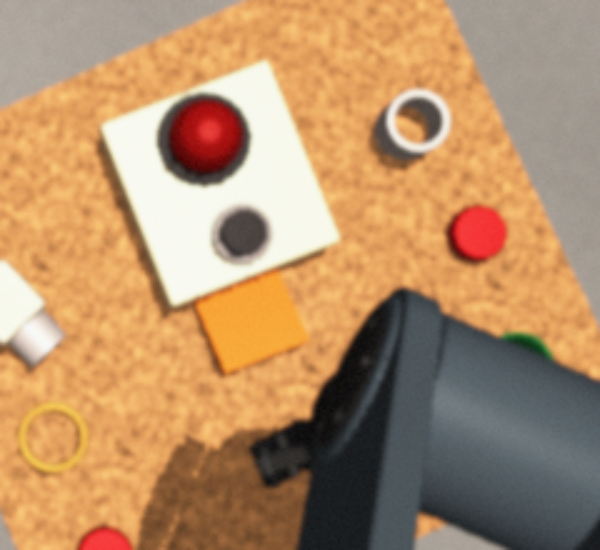

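```bash
python3 -m crank '[0,0.7,0,0,0, 0,1.5,0.1,0,0, 0,2.3,0.19,0,0, 0,3.1,0.19,0,0, 0,3.19,0.19,0,0]';python3 -c "
from g import *
show();to(-.037,0,.06)"; python3 -m crank '[0.4,0,0,0,0, 0.8,0,0,0,0, 1.1,0,0,0,0, 1.1,0,0,0,0, 1.1,0,0,0,0]';python3 -c "
from g import *
show();to(-.037,0,.06)
from rig import viewer
from h import *
d=viewer.snapshot('scene');cv2.imwrite('pics/s5.png',cv2.resize(d['frame'][80:320,100:420,::-1],None,fx=2.4,fy=2.4))"
```

```text
clock: 7.58
eef_pos: [0.6502, -0.0845, 0.1063]
eef_rot: [0.582, 0.405, 0.579, -0.403]
ft_force: [0.5, -0.0, -0.6]
finger_gap: -0.0001
t 7.58 lamp-xy mm [-31.6  -1.1] z 106.3 F lamp [ 0.5 -0.2 -0.6] gap -0.1 toolz yaw rel lamp y -179.87
tool units [ 1.16 -0.14 -0.03]
clock: 8.0
eef_pos: [0.6436, -0.0856, 0.0617]
eef_rot: [0.579, 0.404, 0.581, -0.405]
ft_force: [0.4, 0.5, 0.1]
finger_gap: 0.0001
t 8.0 lamp-xy mm [-38.3   0.1] z 61.7 F lamp [0.5 0.3 0.1] gap 0.1 toolz yaw rel lamp y -179.99
tool units [0.04 0.03 0.  ]
```

View pics/s5.png

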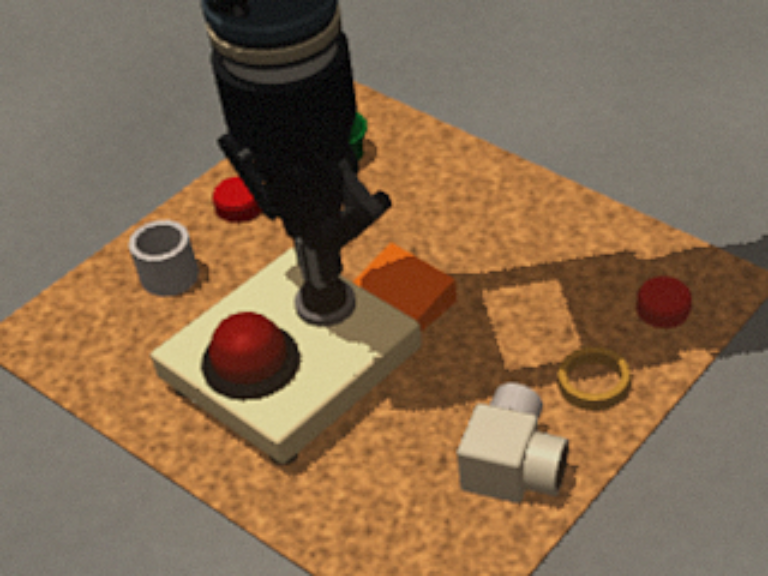

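The fingertips are centred over the button at about (325,300), and the base and wedge haven't moved. Next I'll press slowly.

```bash
python3 -m crank '[0.05,0,0,0,0, 0.1,0,0,0,0, 0.13,0,0,0,0, 0.16,0,0,0,0, 0.2,0,0,0,0]';python3 -c "
from g import *
show()"; python3 -m crank '[0.02,0,0,0,0, 0.04,0,0,0,0, 0.06,0,0,0,0, 0.06,0,0,0,0, 0.06,0,0,0,0]';python3 -c "
from g import *
show()"
```

```text
clock: 8.47
eef_pos: [0.6452, -0.0859, 0.0557]
eef_rot: [0.58, 0.405, 0.58, -0.404]
ft_force: [-0.5, -0.3, -0.1]
finger_gap: 0.0003
t 8.47 lamp-xy mm [-36.9  -0.7] z 55.7 F lamp [-0.6 -0.1 -0.1] gap 0.3 toolz yaw rel lamp y -179.98
clock: 8.88
eef_pos: [0.6449, -0.0858, 0.053]
eef_rot: [0.58, 0.404, 0.58, -0.404]
ft_force: [-0.4, 0.3, 0.2]
finger_gap: 0.0002
t 8.88 lamp-xy mm [-37.   -0.6] z 53.0 F lamp [-0.3  0.4  0.2] gap 0.2 toolz yaw rel lamp y -179.98
```

```bash
python3 -m crank '[0.02,0,0,0,0, 0.04,0,0,0,0, 0.05,0,0,0,0, 0.05,0,0,0,0, 0.05,0,0,0,0]';python3 -c "
from g import *
show()"
```

```text
clock: 9.3
eef_pos: [0.645, -0.0858, 0.0511]
eef_rot: [0.58, 0.404, 0.58, -0.404]
ft_force: [-0.7, 0.4, 2.0]
finger_gap: -0.0
t 9.3 lamp-xy mm [-37.   -0.6] z 51.1 F lamp [-0.5  0.6  2. ] gap -0.0 toolz yaw rel lamp y -179.97
```

```bash
for i in 1; do python3 -m crank '[0.02,0,0,0,0, 0.04,0,0,0,0, 0.05,0,0,0,0, 0.05,0,0,0,0, 0.05,0,0,0,0]' >/dev/null;python3 -c "
from g import *
show()"; done;  python3 -m crank '[0.02,0,0,0,0, 0.04,0,0,0,0, 0.05,0,0,0,0, 0.05,0,0,0,0, 0.05,0,0,0,0]'>/dev/null;python3 -c "
from g import *
show()"; python3 -m crank '[0.02,0,0,0,0, 0.04,0,0,0,0, 0.05,0,0,0,0, 0.05,0,0,0,0, 0.05,0,0,0,0]'>/dev/null;python3 -c "
from g import *
show()"
```

```text
t 9.72 lamp-xy mm [-37.   -0.6] z 49.1 F lamp [-0.4 -0.2  2.9] gap 0.1 toolz yaw rel lamp y -179.98
t 10.13 lamp-xy mm [-37.   -0.6] z 47.1 F lamp [-1.6  0.8  4.7] gap -0.0 toolz yaw rel lamp y -179.97
t 10.55 lamp-xy mm [-37.   -0.6] z 46.7 F lamp [-3.9  1.2 11.7] gap -0.1 toolz yaw rel lamp y -179.97
```

```bash
python3 -m crank '[0.01,0,0,0,0, 0.01,0,0,0,0, 0.01,0,0,0,0, 0.01,0,0,0,0, 0.01,0,0,0,0]'>/dev/null; python3 -c "
from g import *
show()
from rig import viewer
from h import *
import m
d=viewer.snapshot('scene');cv2.imwrite('pics/s6.png',cv2.resize(d['frame'][80:320,100:420,::-1],None,fx=2.4,fy=2.4));wl(d,215);m.run(d,'scene')
show()"
```

```text
t 10.97 lamp-xy mm [-36.9  -0.7] z 46.6 F lamp [-2.8  2.1 14.4] gap -0.1 toolz yaw rel lamp y -179.97
n 312 u [-114.1  -78.4]
-120 -6.8 33.1 13.2
-105 -10.2 32.8 11.3
-90 -12.7 32.9 10.1
scene wedge [251 190  31  19 312] (array([585. , -96.4]), array([36.7, 46.7]), 22.47) [0.01380463 0.01506574 0.01841    0.02215938 0.02313414]
slope 0.19005537652123716 16.602431919423104
lamp [ 163  185   93   78 2076] (array([683.2, -69.7]), array([120.8, 118.4]), 19.8) 0.035996142211497884
lamp plane [0.0012895  0.00087009 0.03520773]
dome [ 0.70345677 -0.05519856  0.08240636] [ 0.73118954 -0.01914368  0.36562851]
dark [184 219  40  26 234] [ 0.71206457 -0.04646458  0.04213413] (array([709.8, -52.2]), array([45.8, 59.7]), 75.29) [0.04051373 0.04205982 0.04383885]
t 11.02 lamp-xy mm [-36.9  -0.6] z 46.6 F lamp [-3.   2.9 13.1] gap 0.4 toolz yaw rel lamp y -179.96
```

View pics/s6.png

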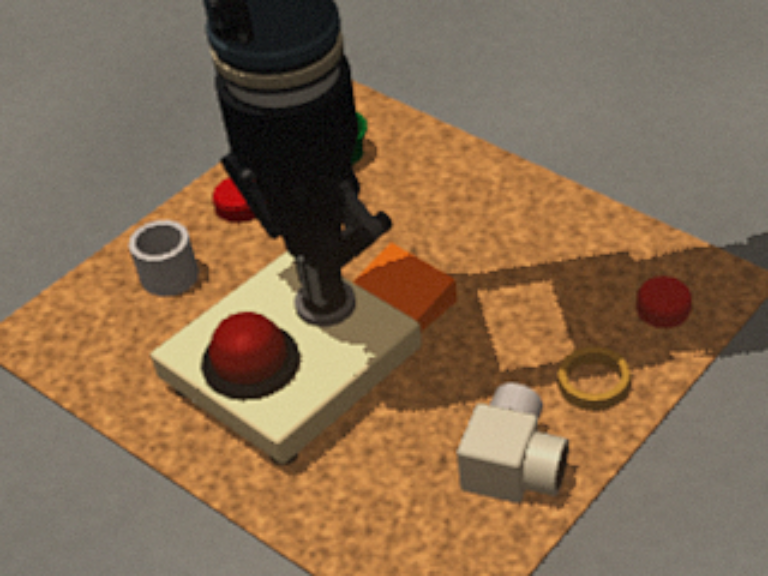

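The lamp's top plane matches the picture from before pressing (slopes about 0.001), and the wedge hasn't moved. The button is on its hard stop with 13 N held. I'll hand in now.

```bash
python3 -c "
from rig import order
order.job_done()
from g import *
show()"
```

```text
the job is handed in; nothing more can be done
the job is handed in; nothing more can be done
```

The wedge is jammed under the front edge of the base, the base stands level, and I handed the job in while holding the button fully down.

- **Pushing the wedge:** I pushed it along the mat with two spread fingertips, which squared it to the lamp. It stopped about 36 mm under the front edge, where the resistance rose from about 0 to 13 N with almost no further movement. It was still in place after I let go of it.
- **Pressing the button:** The button gave way steadily, at about 1 N per mm, for about 6 mm and then met a hard stop. I held it there with 13–14 N, more than the 5 N needed.
- **Last checks:** The measured tilt of the base's top was about the same as before I touched anything (about 0.001), so it did not rock. The last picture showed the other objects in view where they started; the arm partly hid the green eyecup and one red cap. I handed in at about 11 s.
- **Imperfections:** The wedge sits about 13 mm left of the base's centreline, though it still spans the middle of the front edge. With the arm partly hiding the wedge in the final picture, its position there could only be measured roughly. The state was not available after handing in, so the last reading is from just before.

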